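Slide the shaving stand home against the upstand

TASK

Slide the chrome shaving stand, with its brush hanging in it, over the slate to its place in the row: the gap between the square soap holder and the lip balm jar, home against the slate upstand and about midway, with clear slate on both sides. Push with the fingertips on its round foot only, low down, so that it slides without tipping or being lifted and the brush stays hung; never touch the stem or the brush. Leave the other things where they stand, and take the hand away at the end.

Things in the scene. Friction and masses are not known exactly. Their poses are not given: they have to be found in the camera images.
- stand: the chrome shaving stand (loose, 0.3 to 0.6 kg with brush; friction 0.5 to 0.7): its round foot, a disc 72 mm across, side 20 mm high, dome to 26. Origin: centre of the foot's underside; z up. With brush 168 mm tall, all within 30 mm of the axis and so not overhanging the foot, but an upright gripper at the foot would hit the brush; leaning back 25 to 30 degrees it clears
- stem: the stand's thin stem and clip, rigid with the foot (not to be touched). Same origin and axes as the stand: the 8 mm stem rises 26 mm from the foot's axis on the +x side to 125 mm, where a C-shaped clip of 31 mm outside width lies round the axis, open to -x
- clip (a point): the centre of the C-shaped clip, on the foot's axis 125 mm above the slate
- brush: the shaving brush (loose, 50 g, 108 mm long, up to 33 mm thick), hanging bristles down in the clip, 60 to 168 mm above the slate; origin at the bristle tips, z up along the brush (not to be touched)
- brush_neck (a point): point on the brush's axis 65 mm above the bristle tips, which sits at the centre of the clip while the brush hangs
- upstand: the low slate upstand along the left (+y) side of the slab, by the wall, a fixed straight kerb 50 mm high, 1.2 m long; the row stands in front of it. Origin on its near face at slab height; y runs along the face, x points square into the kerb (about world +y): the stand's foot touches the face when its centre is at x = -36 mm here
- holder: the square steel soap holder with a bar of soap (loose, 0.4 kg), 100 x 100 mm, 35 mm high with the soap; origin at the centre of its underside. It stands about 15 mm off the upstand, nearly square to it, on one side of the gap (either side)
- jar: the closed glass jar of lip balm with an aluminium lid (loose, 0.11 kg), 48 mm across, 40 mm high; origin at the centre of its underside, on the other side of the gap
- stopper: the orange silicone bath stopper (loose), 54 mm across, 34 mm high with its pull ring; origin at the centre of its underside, beyond the work
- thermometer: the wooden sauna thermometer in its standing frame (loose), 130 mm wide, 60 mm deep at the foot, 142 mm high; origin at the centre of its underside, well out on the right (-y) side of the slab

How it is judged:
By the outcome, as a careful person would: the job done as asked, in the order asked, and still so for the second after the job is handed in, with the robot touching nothing.
It also fails if it takes over 61 s, if anything falls off the work surface, if the arm or the gripper's body presses on something with over 40 N, if the wrist force passes 120 N, or if a joint passes its speed limit or range.

ROBOT

A 6-joint arm with a two-finger parallel gripper is mounted at the origin on the work surface. World frame = base frame: x ahead of the robot, y to its left, z up, the work surface at z = 0. Lengths are in mm, angles in rad, forces in N, time in s.
With the tool pointing down it reaches from about 275 to 750 mm from the base axis. Payload 10.2 kg.
Tool frame: the origin (TCP) lies at the very end of the fingers, on their centre line; the grasp point (between the pads) lies 19 mm behind it; z points along the fingers, y is the line along which they close (so a half turn about z gives the same grasp; the last joint's range is limited). The gripper opens to 85 mm and grips with 20 to 120 N. Pads are 22 mm wide; open, the fingers measure 114 mm over their backs; the gripper's body (76 mm by 85 mm) begins 54 mm behind the grasp point. The pads swing forward as they close: fully open they stand 13 mm farther back than shut.
Start: joints at [1.07, 0.313, 1.498, -0, 1.331, -0.223], TCP at [143.989, 504.875, 231.294] pointing down, gripper open.
Joint ranges: [-2.94, 2.94], [-0.97, 2.17], [0.19, 2.56], [-1.23, 4.37], [0.02, 3.11], [-2.88, 2.88]. Speed limits (rad/s): [2.39, 2.39, 3.01, 3.14, 3.14, 3.14].

INTERFACE

Orientations are given as a unit quaternion [w, x, y, z].
In Python, from rig import monitor, eyes, job gives the robot as it stands. The module is installed in compiled form; this text tells all that it offers.
- The arm moves only by the tool send_rows, never from a script. Its argument "targets" is one flat list of numbers, 7 for each row, row after row: the turn, a rotation vector about the tool's x, y, z in degrees, then the shift along the tool's x, y, z in units of 60 mm (1.0 is 60 mm), then the opening, from -1 (shut) to 1 (fully open), so that 0 is half open. A call has 1 to 5 rows; each row shifts and turns the commanded pose from where the row before left it, along the tool's axes as they then stand; what a row does not reach is not made up. A row lasts 1/8 s, in which the tool goes at most 62.5 mm and 10.7 degrees, less where a joint would pass 70% of its speed; a pose out of reach is approached as far as the arm can. A call is refused whole if a number of a shift passes 1 or a number of a turn 10.7, either way. A call with a gripper value outside its range is refused whole. The fingers move at their own pace and stop on an object; "newtons" is the grip in N (left out, the last holds). Time passes only in rows, so rows that do not move let the fingers close. It gives the time, the measured TCP pose, the force, the opening and the grip force at its end, in the units of the state.
- monitor.sense(): the state, without advancing time (a new reading comes with each control period).
- eyes.capture(name): name is "scene" or "side" or "wrist"; returns a dict with "img" (420x560x3 uint8, red, green, blue), "K" (3x3 intrinsics, pixels), "distortion" ([k1, k2, p1, p2, k3] as OpenCV has them; the pictures are not rectified), "R" (3x3) and "t" (3): a world point X has camera coordinates R X + t. Camera axes: x right, y down, z forward; pixel columns grow to the right and rows downward; lengths in mm; the calibration is good to about 2 mm. A picture is of the moment at which its call begins. There is no depth.
- job.finish_job(): hands the job in; it is judged then, once.
The state is a dict: "time_s": time; "joints": joint angles; "dq": joint speeds; "tau": joint torques, N m; "eef_pos": TCP position; "ee_rot": TCP orientation; "force": force on the tool from outside, world axes, zero at the start; "wrist_torque": the same for the moment, N m; "grip_width": opening from 0.0 (shut) to 1.0 (fully open); "grip_force": force on a finger pad.
Only numpy, scipy, OpenCV 4.12 (cv2) and the standard library are available. Lean on these libraries where they do the work, as an engineer would, in place of code of your own. Each camera call takes 0.05 s, during which the arm holds its last target. There are 200 camera calls.

## Working session

There is one attempt and no reset: what is moved stays moved. The work goes in short steps, Python scripts to look and compute and a tool call to move; the robot and the scene stay as the last step left them, time stands still between calls to the robot, and variables do not carry over. Pictures are saved under pics/ and viewed, at most 10 in all, crops included, and the job is handed in when it is done.

Besides the shell and the picture viewer there is one more tool, called after "Call:" as name(argument=value, ...) on one line, values as JSON. send_rows: Moves the arm, as the interface text tells. Its arguments: {"type":"object","properties":{"targets":{"type":"array","items":{"type":"number"}},"newtons":{"type":"number"}},"required":["targets"]}

```bash
mkdir -p pics
python3 - <<'E'
from rig import monitor, eyes
import cv2,numpy as np,pickle
d={}
for n in ["scene","side","wrist"]:
    c=eyes.capture(n); d[n]=c; cv2.imwrite(f"pics/{n}0.png",c["img"][:,:,::-1])
    print(n,np.round(c["K"],1).tolist(),np.round(c["distortion"],3),np.round(-c["R"].T@c["t"]),np.round(c["R"][2],2))
pickle.dump(d,open("v0.pkl","wb"))
print(monitor.sense())
E
```

```text
scene [[382.8, 0.0, 281.1], [0.0, 382.8, 204.2], [0.0, 0.0, 1.0]] [-0.027  0.     0.     0.     0.   ] [ 947. -580.  718.] [-0.45  0.55 -0.7 ]
side [[481.3, 0.0, 278.2], [0.0, 481.3, 220.4], [0.0, 0.0, 1.0]] [0.053 0.    0.    0.    0.   ] [341. 508. 865.] [ 0.24 -0.61 -0.75]
wrist [[309.4, 0.0, 279.1], [0.0, 309.4, 212.1], [0.0, 0.0, 1.0]] [-0.068  0.     0.     0.     0.   ] [ 67. 528. 373.] [ 0.3  -0.09 -0.95]
{'time_s': 0.15, 'joints': array([ 1.06961396e+00,  3.13329097e-01,  1.49825537e+00,  2.57260371e-05,
        1.33101829e+00, -2.23398260e-01]), 'dq': array([ 0.00060682, -0.00084103, -0.00371446, -0.00042871, -0.00030213,
        0.00076835]), 'tau': array([ 1.91316001e-03, -4.12369823e+01, -2.59791917e+01, -1.79011627e-04,
        3.28661976e-03, -1.78816492e-05]), 'eef_pos': array([143.87685437, 504.69784178, 230.8653515 ]), 'ee_rot': array([-1.90681867e-04,  1.38448937e-01,  9.90369444e-01, -4.67841156e-04]), 'force': array([ 0.26788082, -0.423456  ,  0.36200854]), 'wrist_torque': array([ 0.0110161 , -0.04996187,  0.00472709]), 'grip_force': 0.0, 'grip_width': 1.000327402369039}
```

View pics/scene0.png

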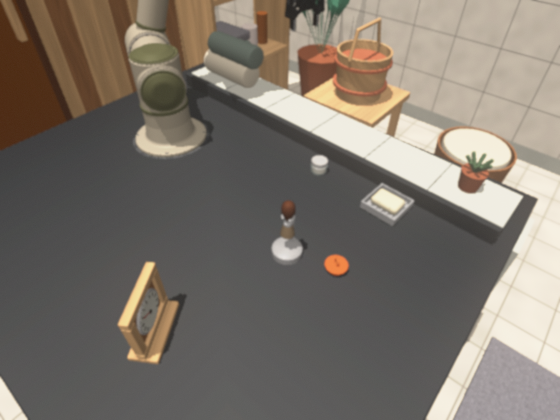

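View pics/side0.png

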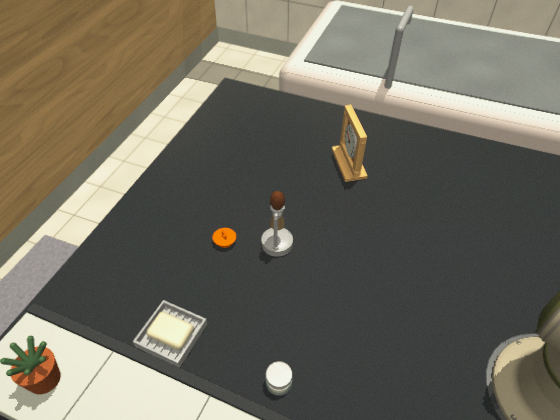

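View pics/wrist0.png

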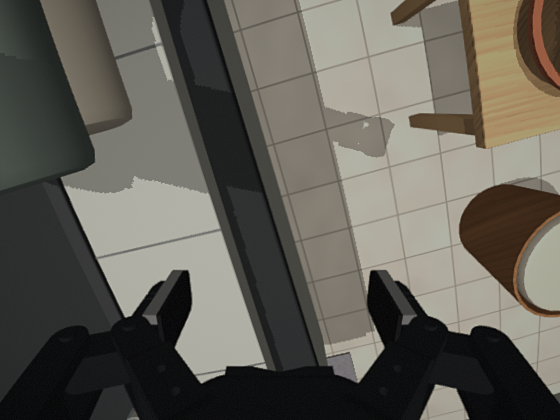

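The scene view shows the foot at about (287,250), holder (388,203), jar (319,165), stopper (336,265), thermometer (150,315), and the kerb's white top edge running from (190,85) to (500,235). The side view shows the foot at (277,242), holder (170,330), jar (279,378), stopper (224,238). The wrist view looks past the kerb at the floor.

```bash
cat > h.py <<'E'
import numpy as np,cv2
def ray(c,uv):
    n=cv2.undistortPoints(np.array([[uv]],float),np.array(c["K"]),np.array(c["distortion"]))[0,0]
    return -c["R"].T@c["t"], c["R"].T@np.array([n[0],n[1],1.])
def onz(c,uv,z):
    o,d=ray(c,uv); return o+d*(z-o[2])/d[2]
def proj(c,X):
    return cv2.projectPoints(np.array(X,float).reshape(-1,3),cv2.Rodrigues(c["R"])[0],np.array(c["t"],float),np.array(c["K"]),np.array(c["distortion"]))[0][:,0]
E
python3 - <<'E'
import pickle,cv2,numpy as np
from h import *
d=pickle.load(open("v0.pkl","rb"))
for n,boxes in dict(scene=dict(foot=(265,228,310,270),jar=(305,150,335,180),holder=(355,180,420,225),stop=(320,250,355,280)),
                    side=dict(foot=(255,224,300,262),jar=(260,358,298,400),holder=(130,298,210,365),stop=(208,225,242,252))).items():
    c=d[n]; g=c["img"].max(2)
    for k,(x0,y0,x1,y1) in boxes.items():
        m=(g[y0:y1,x0:x1]>75).astype(np.uint8)
        cs=cv2.findContours(m,0,2)[0]; q=max(cs,key=cv2.contourArea)+[x0,y0]
        x,y,w,h=cv2.boundingRect(q)
        z={'foot':10,'jar':20,'holder':10,'stop':8}[k]
        r=cv2.minAreaRect(q)
        print(n,k,(x,y,w,h),np.round(onz(c,(x+w/2,y+h/2),z)[:2]),[np.round(onz(c,p,z)[:2]).tolist() for p in cv2.boxPoints(r)] if k=='holder' else '')
# kerb
c=d["scene"];g=c["img"].astype(int).sum(2)
for u in (230,300,360,420,470):
    print(u,[int(v) for v in g[:,u][int(85+(u-190)*.45)-15:int(85+(u-190)*.45)+50]])
for n in d:
    i=d[n]["img"]
cv2.imwrite("pics/z.png",np.vstack([cv2.convertScaleAbs(cv2.resize(d["scene"]["img"][140:280,260:420,::-1],None,fx=5,fy=4)[:560],alpha=2)])[:560])
E
```

```text
scene foot (265, 228, 45, 42) [ 595. -123.] 
scene jar (305, 150, 30, 30) [473. 176.] 
scene holder (355, 180, 65, 45) [698. 175.] [[582.0, 196.0], [721.0, 318.0], [798.0, 157.0], [673.0, 50.0]]
scene stop (320, 250, 35, 30) [711. -84.] 
side foot (261, 224, 33, 32) [ 596. -133.] 
side jar (265, 361, 28, 34) [471. 170.] 
side holder (130, 300, 77, 65) [706. 162.] [[762.0, 227.0], [764.0, 83.0], [645.0, 108.0], [654.0, 245.0]]
side stop (212, 227, 25, 21) [712. -95.] 
230 [453, 465, 464, 420, 325, 230, 192, 184, 169, 164, 165, 165, 164, 166, 167, 164, 165, 161, 170, 187, 211, 221, 224, 229, 227, 231, 228, 230, 232, 230, 229, 229, 233, 228, 229, 233, 230, 232, 228, 232, 233, 232, 237, 233, 234, 233, 233, 235, 234, 235, 235, 237, 236, 238, 234, 238, 235, 235, 238, 240, 240, 234, 239, 241, 239]
300 [700, 700, 700, 702, 702, 702, 684, 598, 434, 302, 260, 247, 225, 204, 195, 194, 193, 192, 194, 189, 190, 186, 186, 187, 202, 221, 234, 240, 247, 242, 245, 241, 241, 244, 241, 243, 242, 240, 240, 241, 239, 238, 239, 240, 239, 239, 238, 241, 238, 238, 236, 239, 238, 237, 237, 238, 236, 241, 236
[... 321 characters left out ...]
 295, 301, 315, 316, 291, 248, 233, 239]
420 [703, 703, 703, 704, 706, 703, 703, 704, 705, 704, 705, 700, 674, 559, 391, 290, 269, 270, 255, 229, 212, 207, 205, 199, 201, 203, 198, 198, 198, 195, 192, 190, 196, 198, 223, 236, 248, 247, 246, 249, 249, 246, 246, 245, 246, 241, 241, 240, 244, 241, 241, 241, 239, 244, 241, 241, 241, 241, 244, 240, 239, 237, 238, 236, 238]
470 [703, 703, 703, 703, 703, 703, 703, 703, 702, 703, 702, 702, 702, 694, 648, 512, 358, 272, 261, 257, 243, 220, 196, 195, 192, 190, 190, 190, 183, 187, 184, 185, 181, 179, 177, 180, 189, 204, 223, 239, 240, 242, 242, 243, 236, 241, 240, 242, 239, 239, 240, 238, 238, 236, 241, 240, 240, 241, 239, 243, 242, 240, 240, 241, 242]
```

View pics/z.png

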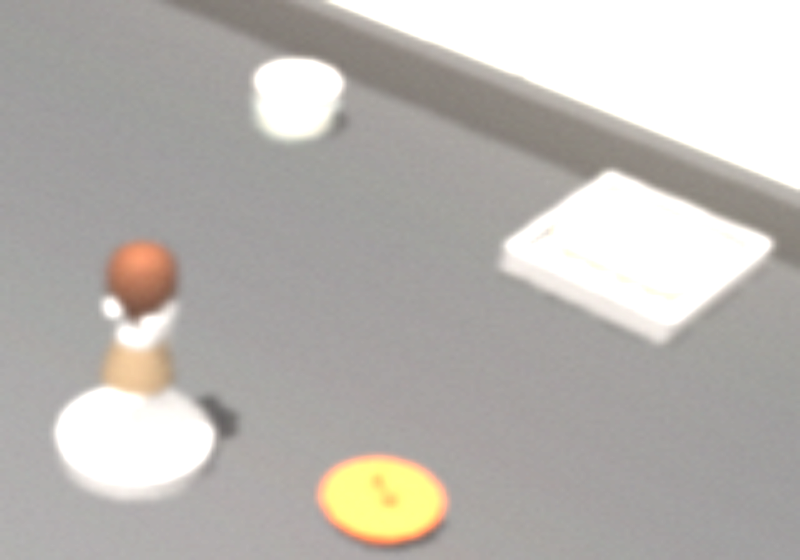

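The crop shows the dark kerb face, whose lower edge meets the slab, and clean outlines for each object. I'll re-threshold above the slab brightness.

Run:
```python
import pickle,cv2,numpy as np
from h import *
d=pickle.load(open("v0.pkl","rb"))
c=d["scene"]
P=np.array([onz(c,p,0)[:2] for p in [(230,107),(300,144),(360,175.5),(420,207),(470,233.5)]]); print("kerb",P.round())
print(np.polyfit(P[:,0],P[:,1],1))
for n,boxes in dict(scene=dict(foot=(265,236,312,270),jar=(305,150,335,180),holder=(355,180,420,225),stop=(315,250,355,280)),
                    side=dict(foot=(255,228,300,262),jar=(260,358,298,400),holder=(130,298,210,365),stop=(205,222,242,252))).items():
    c=d[n]; g=c["img"].max(2)
    for k,(x0,y0,x1,y1) in boxes.items():
        m=(g[y0:y1,x0:x1]>115).astype(np.uint8)
        q=np.vstack([q for q in cv2.findContours(m,0,2)[0] if cv2.contourArea(q)>15])+[x0,y0]; q=cv2.convexHull(q)
        x,y,w,h=cv2.boundingRect(q); print(n,k,(x,y,w,h),end=' ')
        if k=='holder':
            a=cv2.approxPolyDP(q,4,True)[:,0]; print([(p.tolist(),onz(c,p,0)[:2].round().tolist(),onz(c,p,18)[:2].round().tolist()) for p in a])
        else:
            # fit centre: project model cylinder silhouette bbox, match bbox left/right/bottom
            R,H={'foot':(36,20),'jar':(24,40),'stop':(27,12)}[k]
            t=np.linspace(0,2*np.pi,60)
            X0=onz(c,(x+w/2,y+h/2),H/2)
            for _ in range(5):
                pts=proj(c,[[X0[0]+R*np.cos(a),X0[1]+R*np.sin(a),z] for a in t for z in (0,H)])
                lo,hi=pts.min(0),pts.max(0)
                e=np.array([x+w/2-.5-(lo[0]+hi[0])/2, y+h-1-hi[1]])
                p=proj(c,[X0])[0]+e; X0=onz(c,p,H/2)
            print(X0[:2].round(1),"w",w,(hi-lo)[0].round(1))
```

```text
kerb [[ 12. 258.]
 [347. 243.]
 [577. 234.]
 [770. 228.]
 [909. 222.]]
[-3.94336130e-02  2.57576652e+02]
scene foot (271, 236, 32, 28) [ 591.6 -123.2] w 32 30.6
scene jar (311, 155, 18, 20) [467.2 180.1] w 18 17.4
scene holder (361, 180, 59, 45) [([419, 180], [718.0, 330.0], [724.0, 308.0]), ([413, 202], [746.0, 233.0], [751.0, 213.0]), ([391, 224], [740.0, 120.0], [745.0, 102.0]), ([361, 206], [646.0, 126.0], [654.0, 108.0]), ([381, 183], [640.0, 245.0], [648.0, 225.0])]
scene stop (323, 254, 27, 22) [705.7 -81.9] w 27 24.1
side foot (261, 228, 32, 24) [ 602.7 -143. ] w 32 31.6
side jar (266, 361, 26, 32) [474.2 164.5] w 26 26.9
side holder (130, 300, 76, 65) [([205, 318], [659.0, 103.0], [652.0, 111.0]), ([178, 362], [662.0, 205.0], [656.0, 211.0]), ([130, 364], [744.0, 241.0], [735.0, 247.0]), ([134, 338], [767.0, 193.0], [758.0, 200.0]), ([163, 300], [759.0, 98.0], [751.0, 106.0])]
side stop (212, 227, 25, 21) [715.4 -99.8] w 25 23.9
```

Call:
send_rows(targets=[0,0,0,-0.76,-0.7,-0.1,0,0,0,0,-0.76,-0.7,-0.1,0,0,0,0,-0.76,-0.7,-0.1,0,0,0,0,-0.76,-0.7,-0.1,0,0,0,0,-0.76,-0.7,-0.1,0])

```text
time_s: 0.78
eef_pos: [306.2, 238.6, 261.5]
ee_rot: [0.0, 0.138, 0.99, 0.0]
force: [0.6, 1.7, 0.3]
grip_width: 0.497
grip_force: 0.0
```

Run:
```python
import pickle
from h import *
d=pickle.load(open("v0.pkl","rb"))
print([onz(d["scene"],p,5)[:2].round() for p in [(130,357),(157,360),(178,305),(160,298)]])
print([onz(d["side"],p,5)[:2].round() for p in [(334,152),(348,182),(367,175)]])
```

```text
[array([ 533., -518.]), array([ 576., -488.]), array([ 514., -387.]), array([ 472., -401.])]
[array([ 570., -478.]), array([ 502., -381.]), array([ 464., -424.])]
```

Call:
send_rows(targets=[0,0,0,-0.75,-0.64,0,0,0,0,0,-0.75,-0.64,0,0,0,0,0,-0.75,-0.64,0,0,0,0,0,-0.75,-0.64,0,0,0,0,0,-0.75,-0.64,0,0])

```text
time_s: 1.4
eef_pos: [470.1, -7.8, 261.2]
ee_rot: [0.0, 0.139, 0.99, 0.0]
force: [0.5, 1.2, -0.2]
grip_width: 0.499
grip_force: 0.0
```

Call:
send_rows(targets=[0,0,0,-0.75,-0.64,0,0,0,0,0,-0.75,-0.64,0,0,0,0,0,-0.75,-0.64,0,0,0,0,0,-0.75,-0.64,0,0,0,0,10,0,0,0,0])

```text
time_s: 2.02
eef_pos: [601.0, -206.3, 258.6]
ee_rot: [-0.001, 0.228, 0.974, 0.0]
force: [-0.2, 1.5, -0.2]
grip_width: 0.499
grip_force: 0.0
```

Call:
send_rows(targets=[0,0,10,0,0,0,0,0,0,10,0,0,0,0,0,0,10,0,0,0,0,0,0,10,0,0,0,0,0,0,10,0,0,0,0])

```text
time_s: 2.65
eef_pos: [600.3, -203.0, 260.9]
ee_rot: [-0.0, 0.617, 0.787, -0.0]
force: [-0.4, 0.3, 0.1]
grip_width: 0.501
grip_force: 0.0
```

Call:
send_rows(targets=[0,0,10,0,0,0,0,0,10,0,0,0,0,0,0,10,0,0,0,0,0,0,8,0,0,0,0,0,0,0,0,0,0,0,0])

```text
time_s: 3.28
eef_pos: [600.0, -204.6, 259.3]
ee_rot: [-0.178, 0.662, 0.709, 0.164]
force: [0.0, -0.7, 0.4]
grip_width: 0.499
grip_force: 0.0
```

Run:
```python
from rig import monitor, eyes
import cv2,numpy as np,pickle
from scipy.spatial.transform import Rotation as R
s=monitor.sense();w,x,y,z=s["ee_rot"];print(s["eef_pos"].round(1),R.from_quat([x,y,z,w]).as_matrix().round(3),s["joints"].round(2),s["time_s"])
c=eyes.capture("wrist");pickle.dump(c,open("w1.pkl","wb"))
print(np.round(-c["R"].T@c["t"]))
cv2.imwrite("pics/w1.png",c["img"][:,:,::-1])
```

```text
[ 600.  -204.6  259.3] [[-0.059  0.998 -0.035]
 [ 0.881  0.069  0.469]
 [ 0.47  -0.003 -0.883]] [-0.66  0.7   0.9   0.37  1.86 -0.68] 3.275
[ 600. -200.  422.]
```

View pics/w1.png

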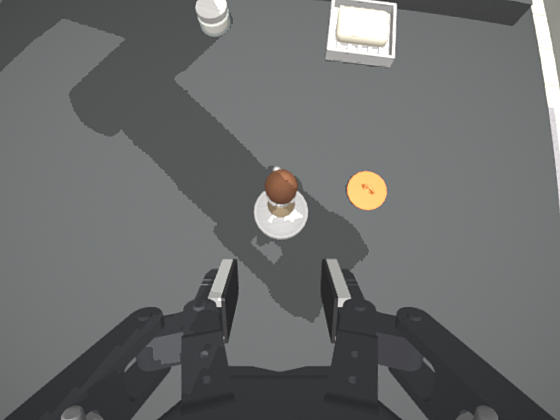

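The wrist view shows the foot ring centred near (281,212), the jar at (213,15), the holder from (327,1) to (396,65), and the stopper at (367,190). The fingers are lined up on the stand.

Run:
```python
import pickle
from h import *
c=pickle.load(open("w1.pkl","rb"))
for n,p,z in [("footL",(254,212),14),("footR",(308,212),14),("footBot",(281,239),5),("footC",(281,212),20),("jarL",(200,24),20),("jarR",(230,22),20),("jarbot",(215,35),0),("hFL",(327,62),15),("hFR",(393,66),15),("hBL",(332,1),20),("hBR",(397,5),20),("stop",(367,190),8),("kerb",(300,-2),0),("kerbR",(500,20),0)]:
    print(n,onz(c,p,z)[:2].round())
```

```text
footL [ 560. -131.]
footR [ 632. -126.]
footBot [ 599. -163.]
footC [ 596. -129.]
jarL [453. 154.]
jarR [498. 160.]
jarbot [472. 152.]
hFL [649. 103.]
hFR [749. 105.]
hBL [653. 210.]
hBR [756. 213.]
stop [713. -88.]
kerb [603. 233.]
kerbR [942. 227.]
```

Call:
send_rows(targets=[0,0,0,-0.47,0,0.88,0,0,0,0,-0.47,0,0.88,0,0,0,0,-0.47,0,0.88,0,0,0,0,-0.43,0,0.81,0,0,0,0,0,0,0,0])

```text
time_s: 3.95
eef_pos: [599.0, -201.3, 24.2]
ee_rot: [-0.18, 0.661, 0.71, 0.164]
force: [-0.4, -0.5, 1.0]
grip_width: 0.501
grip_force: 0.0
```

Run:
```python
from rig import monitor, eyes
import cv2,numpy as np
s=monitor.sense();print(s["eef_pos"].round(1),s["force"])
a=eyes.capture("scene")["img"][180:290,230:350,::-1];b=eyes.capture("wrist")["img"][:,:,::-1]
cv2.imwrite("pics/s2.png",np.hstack([cv2.resize(a,(440,403)),cv2.resize(b,(360,403))]))
```

```text
[ 599.  -201.3   24.2] [-0.41937313 -0.47157479  1.02769511]
```

View pics/s2.png

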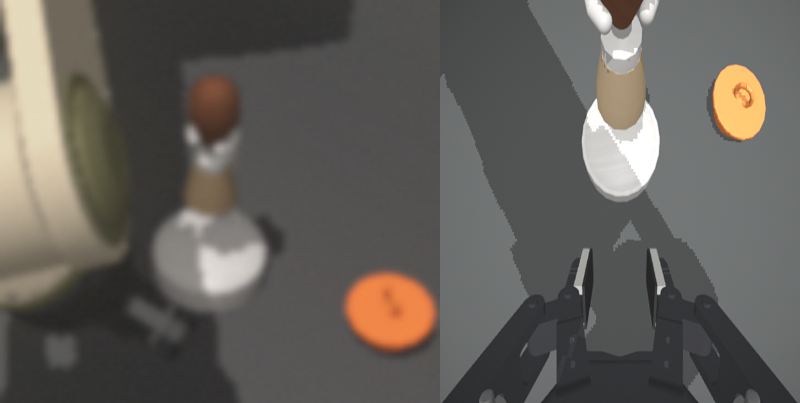

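The left part shows the open fingers low behind the foot, clear of the brush. In the wrist part the pad tips sit at about (230,260) and (332,260) of the original image, symmetric about the foot.

Run:
```python
from rig import monitor, eyes
from h import *
from scipy.spatial.transform import Rotation as R
s=monitor.sense();w,x,y,z=s["ee_rot"];M=R.from_quat([x,y,z,w]).as_matrix()
c=eyes.capture("wrist")
for q in (0,3,6,9,12):
  print(q,[proj(c,s["eef_pos"]+M@np.array(v,float))[0].round(0).tolist() for v in ((11,-21,-q),(11,21,-q),(-11,21,-q))])
```

```text
0 [[238.0, 256.0], [321.0, 256.0], [319.0, 294.0]]
3 [[238.0, 259.0], [322.0, 259.0], [320.0, 297.0]]
6 [[237.0, 262.0], [323.0, 262.0], [321.0, 300.0]]
9 [[236.0, 264.0], [324.0, 264.0], [322.0, 304.0]]
12 [[235.0, 267.0], [325.0, 267.0], [322.0, 307.0]]
```

Call:
send_rows(targets=[0,0,0,-0.12,0,0.22,0,0,0,0,0,0,0,0])

```text
time_s: 4.35
eef_pos: [600.1, -203.3, 11.3]
ee_rot: [-0.177, 0.661, 0.71, 0.165]
force: [0.9, 0.6, -0.5]
grip_width: 0.502
grip_force: 0.0
```

Call:
send_rows(targets=[0,0,0,-0.05,0,0.09,0,0,0,0,0.15,0,0.08,0,0,0,0,0.15,0,0.08,0,0,0,0,0.15,0,0.08,0,0,0,0,0,0,0,0])

```text
time_s: 4.97
eef_pos: [598.2, -172.1, 5.7]
ee_rot: [-0.177, 0.661, 0.71, 0.165]
force: [0.1, -0.7, -0.0]
grip_width: 0.5
grip_force: 0.0
```

Call:
send_rows(targets=[0,0,0,0.07,0,0.04,0,0,0,0,0.07,0,0.04,0,0,0,0,0.07,0,0.04,0,0,0,0,0.07,0,0.04,0,0,0,0,0,0,0,0])

```text
time_s: 5.6
eef_pos: [596.9, -153.5, 5.0]
ee_rot: [-0.177, 0.661, 0.71, 0.165]
force: [0.5, -1.9, 0.8]
grip_width: 0.501
grip_force: 0.7
```

```bash
cat > look.py <<'E'
import sys
from rig import monitor, eyes
from h import *
s=monitor.sense();print(s["eef_pos"].round(1),s["force"].round(1))
a=eyes.capture("side");b=eyes.capture("wrist")
u,v=proj(a,s["eef_pos"]+[0,30,60])[0].astype(int)
u=min(max(u,70),490);v=min(max(v,65),355)
cv2.imwrite(sys.argv[1],np.hstack([cv2.resize(a["img"][v-65:v+65,u-65:u+65,::-1],(400,400)),cv2.resize(b["img"][:300,130:430,::-1],(400,400))]))
E
python3 look.py pics/c1.png
```

```text
[ 596.9 -153.5    5. ] [ 0.5 -1.9  0.8]
```

View pics/c1.png

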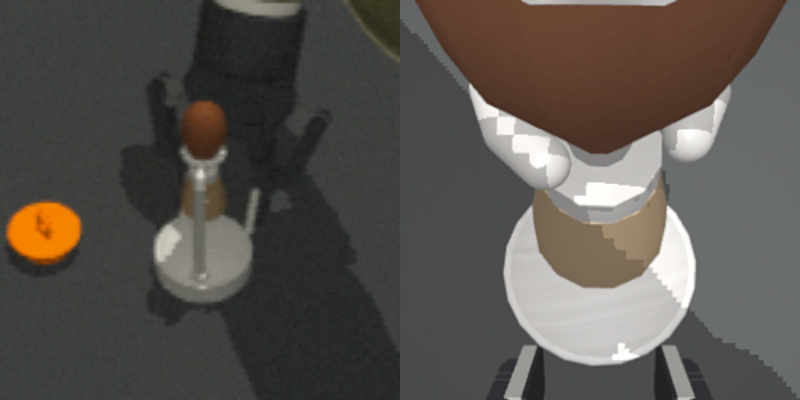

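The fingers cradle the foot symmetrically: in the right half the pad tips are at (527,350) and (675,350), on either side of the foot's centre at (600,270). The brush is hanging and clear. Now I push.

Call:
send_rows(targets=[0,0,0,0.12,0,0.063,0,0,0,0,0.18,0,0.095,0,0,0,0,0.18,0,0.095,0,0,0,0,0.18,0,0.095,0,0,0,0,0.18,0,0.095,0])

```text
time_s: 6.32
eef_pos: [592.6, -95.9, 5.0]
ee_rot: [-0.177, 0.661, 0.71, 0.165]
force: [0.2, -3.6, 0.6]
grip_width: 0.5
grip_force: 1.4
```

Call:
send_rows(targets=[0,0,0,0.18,0,0.095,0,0,0,0,0.18,0,0.095,0,0,0,0,0.18,0,0.095,0,0,0,0,0.18,0,0.095,0,0,0,0,0.18,0,0.095,0])

```text
time_s: 6.95
eef_pos: [588.3, -35.2, 5.2]
ee_rot: [-0.177, 0.661, 0.71, 0.165]
force: [0.4, -2.4, -0.9]
grip_width: 0.502
grip_force: 1.2
```

Call:
send_rows(targets=[0,0,0,0.18,0,0.095,0,0,0,0,0.18,0,0.095,0,0,0,0,0.18,0,0.095,0,0,0,0,0.18,0,0.095,0,0,0,0,0.18,0,0.095,0])

```text
time_s: 7.58
eef_pos: [584.0, 25.7, 5.4]
ee_rot: [-0.177, 0.661, 0.71, 0.165]
force: [0.2, -2.7, -0.7]
grip_width: 0.5
grip_force: 1.0
```

Call:
send_rows(targets=[0,0,0,0.18,0,0.095,0,0,0,0,0.18,0,0.095,0,0,0,0,0.18,0,0.095,0,0,0,0,0.18,0,0.095,0,0,0,0,0.12,0,0.063,0])

```text
time_s: 8.2
eef_pos: [579.9, 82.5, 5.6]
ee_rot: [-0.177, 0.661, 0.71, 0.165]
force: [0.5, -2.3, -1.2]
grip_width: 0.501
grip_force: 1.0
```

```bash
python3 look.py pics/c2.png
python3 - <<'E'
from rig import eyes
import cv2
cv2.imwrite("pics/x.png",eyes.capture("scene")["img"][:,:,::-1])
a=cv2.imread("pics/c2.png")
b=cv2.resize(cv2.imread("pics/x.png")[110:260,270:430],(400,375))
import numpy as np
cv2.imwrite("pics/c2b.png",np.hstack([b,a[:375,400:]]))
E
```

```text
[579.9  82.5   5.6] [ 0.5 -2.3 -1.2]
```

View pics/c2b.png

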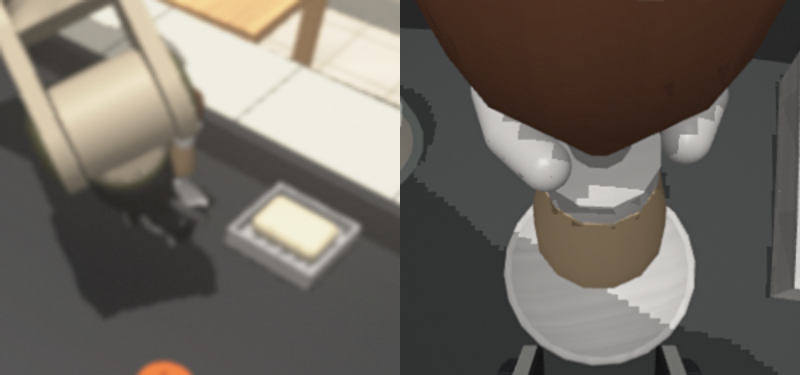

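The stand rides steadily in the fingers. The right half shows foot edges at x 504 and 695, the jar at far left with its right edge near 414, and the holder's left edge at 768–778. I'll cast these to get the gap centring and remaining travel.

Run:
```python
from rig import eyes
from h import *
c=eyes.capture("wrist")
f=lambda u,v:((u-400)*.75+130,v*.75)
for n,u,v,z in [("fL",504,270,16),("fR",695,270,16),("fC",600,275,20),("fbot",600,362,16),("jarR0",424,140,0),("jarR20",418,140,20),("hFL0",769,295,0),("hFL15",778,290,18),("hBL",780,80,18),("kerb",730,58,0),("kerb",460,35,0)]:
    print(n,onz(c,f(u,v),z)[:2].round(1))
```

```text
fL [541.2 115.9]
fR [613.4 121.1]
fC [577.6 115.8]
fbot [579.9  84.4]
jarR0 [493.6 176.1]
jarR20 [501.4 165.3]
hFL0 [648.4 116.3]
hFL15 [644.5 115.3]
hBL [647.1 204.9]
kerb [631.4 228.6]
kerb [501.6 232.6]
```

Call:
send_rows(targets=[0,0,0,0.18,0,0.095,0,0,0,0,0.18,0,0.095,0,0,0,0,0.18,0,0.095,0,0,0,0,0.18,0,0.095,0,0,0,0,0.15,0,0.08,0])

```text
time_s: 9.02
eef_pos: [575.7, 141.5, 5.7]
ee_rot: [-0.177, 0.661, 0.71, 0.165]
force: [0.9, -2.7, 0.0]
grip_width: 0.503
grip_force: 1.3
```

Call:
send_rows(targets=[0,0,0,0.06,0,0.032,0,0,0,0,0.06,0,0.032,0,0,0,0,0.045,0,0.024,0,0,0,0,0.03,0,0.016,0])

```text
time_s: 9.52
eef_pos: [574.9, 153.8, 5.7]
ee_rot: [-0.177, 0.661, 0.71, 0.165]
force: [-0.1, -1.8, 0.4]
grip_width: 0.498
grip_force: 1.3
```

Now about 4–8 mm remains. I creep until the force rises.

Call:
send_rows(targets=[0,0,0,0.03,0,0.016,0,0,0,0,0.03,0,0.016,0])

```text
time_s: 9.78
eef_pos: [574.6, 157.9, 5.7]
ee_rot: [-0.177, 0.661, 0.71, 0.165]
force: [0.9, -2.5, 0.5]
grip_width: 0.499
grip_force: 1.3
```

Call:
send_rows(targets=[0,0,0,0.022,0,0.012,0,0,0,0,0.022,0,0.012,0])

```text
time_s: 10.02
eef_pos: [574.5, 160.8, 5.7]
ee_rot: [-0.177, 0.661, 0.71, 0.165]
force: [0.5, -7.0, 0.3]
grip_width: 0.503
grip_force: 3.2
```

Call:
send_rows(targets=[0,0,0,0.012,0,0.006,0,0,0,0,0,0,0,0])

```text
time_s: 10.28
eef_pos: [574.6, 160.9, 5.7]
ee_rot: [-0.176, 0.661, 0.71, 0.165]
force: [-0.0, -8.1, 1.1]
grip_width: 0.501
grip_force: 3.6
```

It is home against the kerb: force is up and the TCP has stalled. Next I withdraw straight back, then up.

Call:
send_rows(targets=[0,0,0,-0.1,0,-0.053,0,0,0,0,-0.3,0,-0.16,0,0,0,0,-0.5,0,-0.27,0,0,0,0,-0.5,0,-0.27,0,0,0,0,-0.5,0,-0.27,0])

```text
time_s: 10.9
eef_pos: [583.5, 30.5, 6.4]
ee_rot: [-0.177, 0.661, 0.71, 0.165]
force: [0.4, 0.7, -0.2]
grip_width: 0.501
grip_force: 0.0
```

Call:
send_rows(targets=[0,0,0,-0.5,0,-0.27,0,0,0,0,-0.1,0,-0.85,0,0,0,0,0,0,-0.9,0,0,0,0,0,0,-0.9,0,0,0,0,0,0,0,0])

```text
time_s: 11.52
eef_pos: [592.8, -84.3, 147.5]
ee_rot: [-0.174, 0.662, 0.71, 0.166]
force: [-0.2, -0.0, -0.5]
grip_width: 0.498
grip_force: 0.0
```

Run:
```python
from rig import monitor,eyes
from h import *
import pickle
print(monitor.sense()["eef_pos"],monitor.sense()["force"])
c=eyes.capture("wrist");pickle.dump(c,open("w3.pkl","wb"));b=eyes.capture("side")["img"]
cv2.imwrite("pics/f.png",np.hstack([cv2.resize(b[270:420,130:330,::-1],(400,300)),cv2.resize(c["img"][:,:,::-1],(400,300))]))
```

```text
[592.78088199 -84.31959336 147.51318709] [-0.18456828 -0.01753197 -0.52841032]
```

View pics/f.png

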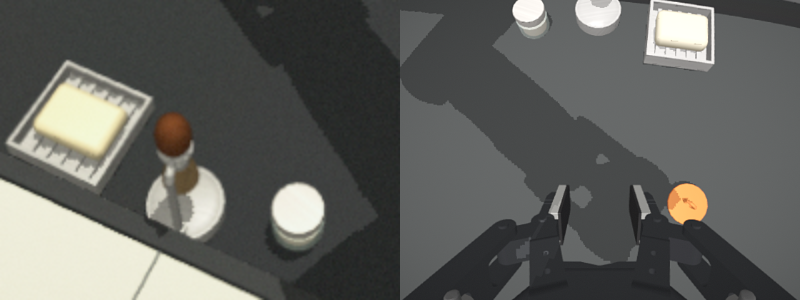

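The side view shows the stand upright against the kerb with its brush hung. In the wrist view the foot spans x 575–621, the jar ends at 549 and the holder starts at 645, so the gaps are about equal. The hand is clear.

```bash
python3 -c "
from rig import job
print(job.finish_job())"
```

```text
the job is handed in; nothing more can be done
None
```

The stand is home against the upstand, about midway between the soap holder and the jar, with its brush still hung, the other things where they stood and the hand clear; I handed the job in at about 12 s on the robot's clock.

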